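# Lay the baking tools in their tray

### The arm

A 6-joint arm with a two-finger parallel gripper is mounted at the origin on the work surface. World frame = base frame: x ahead of the robot, y to its left, z up, the work surface at z = 0. Lengths are in m, angles in rad, forces in N, time in s.
With the tool pointing down it reaches from about 0.25 to 0.725 m from the base axis. Payload 4 kg.
Tool frame: the origin (TCP) lies at the very end of the fingers, on their centre line; the grasp point (between the pads) lies 19 mm behind it; z points along the fingers, y is the line along which they close (so a half turn about z gives the same grasp; the last joint's range is limited). The gripper opens to 85 mm and grips with 20 to 120 N. Pads are 22 mm wide; open, the fingers measure 114 mm over their backs; the gripper's body (76 mm by 85 mm) begins 54 mm behind the grasp point. The pads swing forward as they close: fully open they stand 13 mm farther back than shut.
Start: joints at [-1.158, 0.241, 0.005, 1.335, 0, 1.571], TCP at [0.201, -0.458, 0.231] pointing down, gripper open.
Joint ranges: [-2.72, 2.72], [-1.05, 1.87], [-1.09, 1.28], [-1.99, 2.15], [-1.42, 1.44], [-3.14, 3.14]. Speed limits (rad/s): [2.79, 2.79, 3.14, 3.14, 3.14, 3.14].

### API

Orientations are given as a unit quaternion [x, y, z, w].
In Python, from workcell import monitor, viewer, job gives the robot as it stands.
- The arm moves only by the tool arm_command, never from a script. Its argument "increments" is a list of rows, each an object of numbers: "dx", "dy", "dz": the shift along the tool's x, y, z in cm; "wx", "wy", "wz": the turn, a rotation vector about the tool's x, y, z in rad; "grip": the finger opening in cm, from 0 to 8.54. In form: [{"dx": .., "dy": .., "dz": .., "wx": .., "wy": .., "wz": .., "grip": ..}, ...]. A call has 1 to 10 rows; each row is the pose to reach, as a shift and turn from the pose commanded when the call began, along the tool's axes at that moment; what a row does not reach only later rows make up. A row lasts 1/10 s, in which the tool goes at most 50 mm and 8.59 degrees, less where a joint would pass 70% of its speed; a pose out of reach is approached as far as the arm can. A call with a gripper value outside its range is refused whole. The fingers move at their own pace and stop on an object; the grip force is fixed at half the most. Time passes only in rows, so rows that repeat a pose let the fingers close. It gives the time, the measured TCP pose, the force, the opening and the grip force at its end, in the units of the state.
- monitor.get_obs(): the state, without advancing time (a new reading comes with each control period).
- viewer.camera(name): name is "side" or "top"; returns (picture, depth): 384x512x3 uint8, red, green, blue; 384x512 float32, m along the optical axis (not along the pixel's ray), 0 where there is no reading.
- viewer.get_calibration(name): a dict with "fovy" (degrees; the focal length in pixels is half the picture's height over the tangent of half this angle, whatever the lens; pixels are square), "cx", "cy" (the principal point, pixels), "view" (4x4, takes a point from world to camera coordinates). Camera axes: x right, y up, looking along -z (the intrinsics and any distortion apply to the point x, -y, -z); pixel columns grow to the right and rows downward; lengths in m; the calibration is good to about 2 mm. A picture is of the moment at which its call begins. get_calibration takes no time and is no camera call.
- job.job_done(): hands the job in; it is judged then, once.
The state is a dict: "clock": time; "joint_pos": joint angles; "joint_vel": joint speeds; "tau": joint torques, N m; "eef_pos": TCP position; "tool_rot": TCP orientation; "ft_force": force on the tool from outside, world axes, zero at the start; "ft_torque": the same for the moment, N m; "grip_width": finger opening in m; "grasp_force": force on a finger pad.
Only numpy, scipy, OpenCV 4.12 (cv2) and the standard library are available. Lean on these libraries where they do the work, as an engineer would, in place of code of your own. Each camera call takes 0.05 s, during which the arm holds its last target. There are 200 camera calls.

### The job

Put the pastry brush and the wooden spatula away in the tray: lay each one flat, inside a free compartment of its own, with its head pointing the same way as the head of the spoon that already lies in the tray. Set them down rather than dropping them, leave the spoon as it lies, and do not knock over the two white cups.

Things in the scene. Friction and masses are not known exactly. Their poses are not given: they have to be found in the camera images.
- tray: light wooden tray 235 x 200, 24 high, fixed, turned any way. Origin: centre of underside. Three equal compartments along x, centred at y -60, 0, +60; each 225 x 50 inside, floor 4 above the table. Walls between and beside them 10 thick, 24 high, only in the 65 mm next to each end wall (5 thick, 24 high); the middle 95 mm of the length is open across the whole tray, for fingers
- liner_a: one of two paper liners, 220 x 46 x 2 mm, fixed, one on the floor of each compartment that is free at the start (the spoon's has none). Origin: middle of its underside, in the middle of its compartment, 4 mm above the table; x along the compartment, parallel to the tray's x
- liner_b: one of two paper liners, 220 x 46 x 2 mm, fixed, one on the floor of each compartment that is free at the start (the spoon's has none). Origin: middle of its underside, in the middle of its compartment, 4 mm above the table; x along the compartment, parallel to the tray's x
- spoon: wooden spoon that already lies in one of the three compartments, and stays there; lies flat along its x axis with its head at +x, 180 mm long in all; handle a straight bar 20 wide and 15 high; round bowl 40 across, 10 high. Origin: middle of its length, on the underside; z up from the flat side
- spoon_tip (a point): point at the head end of the spoon, 88 mm from its origin along +x and 3 mm up
- brush: pastry brush, wooden handle, steel ferrule, pale head; loose on the table, 60 g or so; lies flat along its x axis with its head at +x, 180 mm long in all; handle a straight bar 20 wide and 15 high; ferrule 34 wide from 27 to 49 mm, 15 high; head 38 wide from 48 to 90 mm, 12 high. Origin: middle of its length, on the underside; z up from the flat side
- brush_tip (a point): point at the head end of the brush, 88 mm from its origin along +x and 3 mm up
- brush_grip (a point): good place to grip the brush, near its balance point: in the middle of the handle, 10 mm from the origin along -x and 7.5 mm up; handle 20 mm wide there (along y)
- spatula: wooden spatula; loose on the table, 50 g or so; lies flat along its x axis with its head at +x, 180 mm long in all; handle a straight bar 20 wide and 15 high; neck 30 wide and flat blade 40 wide, from 17 to 90 mm, 5 to 6 high. Origin: middle of its length, on the underside; z up from the flat side
- spatula_tip (a point): point at the head end of the spatula, 88 mm from its origin along +x and 3 mm up
- spatula_grip (a point): good place to grip the spatula, near its balance point: in the middle of the handle, 10 mm from the origin along -x and 7.5 mm up; handle 20 mm wide there (along y)
- cup_a: bystander, white cup, 72 across the rim, 85 high, standing on the table; origin: centre of its underside, z up
- cup_b: bystander, white cup, 72 across the rim, 85 high, standing on the table; origin: centre of its underside, z up
Things that resemble listed ones, but are neither listed nor needed, are in the scene too. What is shaped like the liner_b but green is not meant.

How it is judged:
At the end, for the whole second after the job is handed in: Brush and spatula lie flat (0.1 rad), one in each compartment that was free, tool middle within 26 mm along and 14 mm across its middle, along it within 0.2 rad, heads towards the same end as the spoon's, at rest; spoon within 25 mm of where it was (((x of brush in the frame of liner_a between -0.026 and 0.026 m and y of brush in the frame of liner_a between -0.014 and 0.014 m and z of brush in the frame of liner_a between -0.004 and 0.022 m and x of brush_tip in the frame of liner_a above 0.05 m and angle between the x axis of brush and the x axis of liner_a, either way round below 0.2 rad and angle between the z axis of brush and the z axis of liner_a, either way round below 0.1 rad and linear speed of each of brush, spatula below 0.02 m/s and x of spatula in the frame of liner_b between -0.026 and 0.026 m and y of spatula in the frame of liner_b between -0.014 and 0.014 m and z of spatula in the frame of liner_b between -0.004 and 0.022 m and x of spatula_tip in the frame of liner_b above 0.05 m and angle between the x axis of spatula and the x axis of liner_b, either way round below 0.2 rad and angle between the z axis of spatula and the z axis of liner_b, either way round below 0.1 rad) or (x of brush in the frame of liner_b between -0.026 and 0.026 m and y of brush in the frame of liner_b between -0.014 and 0.014 m and z of brush in the frame of liner_b between -0.004 and 0.022 m and x of brush_tip in the frame of liner_b above 0.05 m and angle between the x axis of brush and the x axis of liner_b, either way round below 0.2 rad and angle between the z axis of brush and the z axis of liner_b, either way round below 0.1 rad and linear speed of each of brush, spatula below 0.02 m/s and x of spatula in the frame of liner_a between -0.026 and 0.026 m and y of spatula in the frame of liner_a between -0.014 and 0.014 m and z of spatula in the frame of liner_a between -0.004 and 0.022 m and x of spatula_tip in the frame of liner_a above 0.05 m and angle between the x axis of spatula and the x axis of liner_a, either way round below 0.2 rad and angle between the z axis of spatula and the z axis of liner_a, either way round below 0.1 rad)) and distance of spoon from where it was at the start of the episode below 0.025 m); the robot touches nothing.
It fails at once if the brush is dropped or thrown: it moves faster than 0.8 m/s (a fall of about 3 cm) while no finger touches it (linear speed of brush above 0.8 m/s and contact force between the fingers and brush below 0.01 N).
It fails at once if the spatula is dropped or thrown: it moves faster than 0.8 m/s (a fall of about 3 cm) while no finger touches it (linear speed of spatula above 0.8 m/s and contact force between the fingers and spatula below 0.01 N).
It fails at once if the spoon is pushed more than 30 mm from where it lay (distance of spoon from where it was at the start of the episode above 0.03 m).
It fails at once if a white cup is knocked over (tilted more than 0.6 rad) (angle between any of cup_a, cup_b's own z axis and vertical above 0.6 rad).
It also fails if it takes over 64 s, if anything falls off the work surface, if the arm or the gripper's body presses on something with over 40 N, if the wrist force passes 120 N, or if a joint passes its speed limit or range.

## Working session

There is one attempt and no reset: what is moved stays moved. The work goes in short steps, Python scripts to look and compute and a tool call to move; the robot and the scene stay as the last step left them, time stands still between calls to the robot, and variables do not carry over. Pictures are saved under pics/ and viewed, at most 10 in all, crops included, and the job is handed in when it is done.

Besides the shell and the picture viewer there is one more tool, called after "Emit:" as name(argument=value, ...), one argument or row to a line, values as JSON. arm_command: Moves the arm, as the interface text tells. Its arguments: {"type":"object","properties":{"increments":{"type":"array","items":{"type":"object","properties":{"dx":{"type":"number"},"dy":{"type":"number"},"dz":{"type":"number"},"wx":{"type":"number"},"wy":{"type":"number"},"wz":{"type":"number"},"grip":{"type":"number"}}}}},"required":["increments"]}

```bash
mkdir -p pics; cat > h.py <<'E'
import numpy as np, cv2
from workcell import monitor, viewer, job
def shot(n):
    return viewer.camera(n)
def world(n,depth):
    c=viewer.get_calibration(n); H,W=depth.shape
    f=H/2/np.tan(np.radians(c["fovy"])/2)
    u,v=np.meshgrid(np.arange(W),np.arange(H))
    P=np.stack([(u-c["cx"])/f*depth,-(v-c["cy"])/f*depth,-depth,np.ones_like(depth)],-1)
    return (P@np.linalg.inv(np.array(c["view"])).T)[...,:3]
E
python3 - <<'E'
from h import *
for n in("top","side"):
    p,d=shot(n); np.savez(n+".npz",p=p,d=d); cv2.imwrite(f"pics/{n}0.png",p[...,::-1]); 
    c=viewer.get_calibration(n);print({k:(np.round(v,3).tolist()) for k,v in c.items() if not isinstance(v,str)},c.keys())
o=monitor.get_obs(); print(o["clock"],o["eef_pos"],o["tool_rot"],o["grip_width"])
E
```

```text
{'fovy': 57.077, 'cx': 257.307, 'cy': 192.366, 'view': [[0.018, -1.0, 0.013, -0.07], [0.99, 0.02, 0.142, -0.536], [-0.142, 0.011, 0.99, -0.817], [0.0, 0.0, 0.0, 1.0]]} dict_keys(['fovy', 'cx', 'cy', 'view'])
{'fovy': 48.828, 'cx': 257.624, 'cy': 194.133, 'view': [[-0.739, -0.673, -0.017, 0.339], [0.504, -0.57, 0.649, -0.299], [-0.447, 0.471, 0.761, -0.977], [0.0, 0.0, 0.0, 1.0]]} dict_keys(['fovy', 'cx', 'cy', 'view'])
0.1 [ 0.20035972 -0.45747691  0.23046676] [ 9.78774432e-01  2.04938179e-01 -1.86399881e-04 -9.58440511e-04] 0.08524104074114222
```

View pics/top0.png

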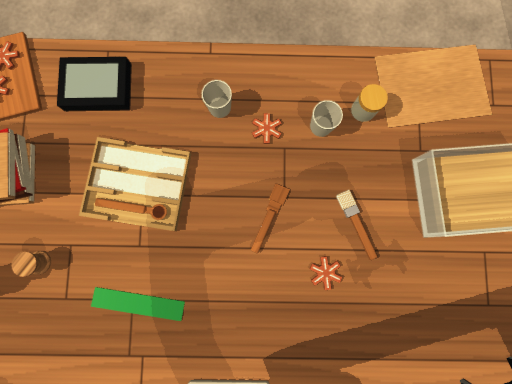

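View pics/side0.png

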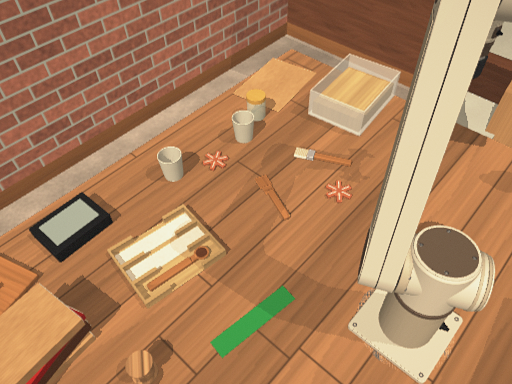

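The top view shows the tray at about (135,183), with the spoon's head at its right end (160,212). The two white-lined compartments are free. The spatula runs from its blade at (280,188) to (256,250), and the brush from its head at (346,195) to (374,256). The cups are at (217,97) and (326,118). The side view agrees.

```bash
python3 - <<'E'
from h import *
z=np.load("top.npz");p,d=z["p"],z["d"];P=world("top",d)
z2=np.load("side.npz");Q=world("side",z2["d"]);q=z2["p"]
tab=P[270:300,220:300,2];print("table z",np.median(tab),tab.std())
def pca(X):
    m=X.mean(0);w,v=np.linalg.eigh(np.cov((X-m).T));return m,v[:,-1]
def seg(P,box,zl,zh):
    x0,x1,y0,y1=box
    M=(P[...,0]>x0)&(P[...,0]<x1)&(P[...,1]>y0)&(P[...,1]<y1)&(P[...,2]>zl)&(P[...,2]<zh)
    return P[M]
def px(P,u,v):return np.round(P[v,u],4)
for n,(u,v) in dict(spatHead=(281,188),spatEnd=(256,250),brHead=(346,195),brEnd=(374,256),tray=(135,183),cupa=(217,97),cupb=(326,118),jar=(372,98),c1=(96,138),c2=(189,152),c3=(178,229),c4=(82,215)).items():print(n,px(P,u,v))
def tool(P,c,tag):
    X=seg(P,(c[0]-.12,c[0]+.12,c[1]-.075,c[1]+.075),.0035,.03)
    m,a=pca(X[:,:2]);t=(X[:,:2]-m)@a; s=(X[:,:2]-m)@np.array([-a[1],a[0]])
    # rect fit
    r=cv2.minAreaRect((X[:,:2]*1000).astype(np.float32))
    print(tag,len(X),"c",m+a*(np.percentile(t,[1,99]).mean()),"L",np.ptp(t),"ax",np.degrees(np.arctan2(a[1],a[0])),"w",np.ptp(s),"rect",r,"zmax",np.percentile(X[:,2],95))
for nm,PP in(("top",P),("side",Q)):
    tool(PP,(P[188,281]+P[250,256])/2,"spat "+nm);tool(PP,(P[195,346]+P[256,374])/2,"brush "+nm)
    c=P[183,135]
    X=seg(PP,(c[0]-.15,c[0]+.15,c[1]-.15,c[1]+.15),.017,.03)
    print("tray",nm,len(X),cv2.minAreaRect((X[:,:2]*1000).astype(np.float32)))
E
```

```text
table z 0.0008623162260911199 0.04773541619217323
spatHead [ 0.5546 -0.1198  0.0032]
spatEnd [ 0.3988 -0.0592  0.0156]
brHead [ 0.5385 -0.2819  0.0131]
brEnd [ 0.3894 -0.3473  0.0149]
tray [0.5593 0.2475 0.0075]
cupa [0.7897 0.0494 0.0103]
cupb [ 0.7411 -0.2353  0.0053]
jar [ 0.7625 -0.3282  0.0886]
c1 [0.675  0.3565 0.0028]
c2 [0.6383 0.1132 0.0221]
c3 [4.466e-01 1.357e-01 1.000e-04]
c4 [0.4752 0.3639 0.0256]
spat top 941 c [ 0.47886913 -0.08822018] L 0.25495153068772813 ax 163.76692778921228 w 0.19663803737107757 rect ((476.2809753417969, -87.88553619384766), (237.36550903320312, 144.94664001464844), 1.2563356161117554) zmax 0.017347855797075762
brush top 1065 c [ 0.46169487 -0.3017674 ] L 0.2439487207847541 ax -174.50718323423015 w 0.16908286334502282 rect ((463.39105224609375, -313.54412841796875), (237.8924560546875, 149.3743438720703), 0.4521130621433258) zmax 0.01731789886838069
tray top 1835 ((556.94091796875, 242.00985717773438), (237.04283142089844, 200.1287078857422), 81.9086685180664)
spat side 400 c [ 0.47585451 -0.08424573] L 0.2174938270873274 ax 158.93976082851756 w 0.1821480071566937 rect ((477.00775146484375, -83.63319396972656), (142.8298797607422, 225.6992950439453), 85.426025390625) zmax 0.016106722981160622
brush side 491 c [ 0.45546612 -0.29899761] L 0.22957728997416146 ax -168.16429141034962 w 0.1766582914755462 rect ((458.4602966308594, -310.0025939941406), (136.93307495117188, 230.55711364746094), 89.05863189697266) zmax 0.01608426614421149
tray side 1412 ((556.3632202148438, 244.89181518554688), (236.08349609375, 203.66867065429688), 82.0471420288086)
```

```bash
cat >> h.py <<'E'
def tool(n,P,c,ang,tag):
    a=np.array([np.cos(ang),np.sin(ang)])
    for it in range(4):
        b=np.array([-a[1],a[0]]); D=P[...,:2]-c; t=D@a; s=D@b
        M=(t>-.1)&(t<0.01)&(abs(s)<.018)&(P[...,2]>.009)&(P[...,2]<.03)   # handle
        X=P[M][:,:2]; l=cv2.fitLine(X.astype(np.float32),cv2.DIST_HUBER,0,.001,.001).ravel()
        a2=l[:2]*np.sign(l[:2]@a); s0=(X-c)@b
        tt=(X-c)@a2; end=np.percentile(tt,1)
        c=l[2:]+a2*((c-l[2:])@a2)  # keep along
        a=a2
        c=c+a*(np.percentile((X-c)@a,1)+.09)
    b=np.array([-a[1],a[0]]);D=P[...,:2]-c;t=D@a;s=D@b
    M=(t>-.1)&(t<.12)&(abs(s)<.024)&(P[...,2]>.0045)&(P[...,2]<.03)
    print(tag,n,"c",np.round(c,4),"deg",np.round(np.degrees(np.arctan2(a[1],a[0])),2),"n",len(X),"headend",np.percentile(t[M],99),"handle w",np.ptp(np.percentile(((X-c)@b),[2,98])))
    return c,a
E
python3 - <<'E'
from h import *
for n in("top","side"):
    P=world(n,np.load(n+".npz")["d"])
    tool(n,P,np.array([.477,-.09]),np.arctan2(-.0606,.1558),"spat")
    tool(n,P,np.array([.464,-.314]),np.arctan2(.0654,.149),"brush")
    # tray: bare wall points, cups
    for nm,u in(("cupA",(.79,.05)),("cupB",(.74,-.235))):
        M=(np.hypot(P[...,0]-u[0],P[...,1]-u[1])<.07)&(P[...,2]>.078)&(P[...,2]<.095)
        print(nm,cv2.minEnclosingCircle((P[M][:,:2]*1000).astype(np.float32)))
    T=np.radians(-98);a=np.array([np.cos(T),np.sin(T)]);b=np.array([-a[1],a[0]])
    D=P[...,:2]-[.557,.243];x=D@a;y=D@b
    for ly in(-.06,0,.06):
        M=(abs(x)<.045)&(abs(y-ly)<.015);print("comp",ly,np.median(P[...,2][M]).round(4))
    M=(abs(x)<.125)&(abs(y)<.11)&(P[...,2]>.019)&(P[...,2]<.03)
    print("walls x",np.percentile(x[M],[.5,99.5]),"y",np.percentile(y[M],[.5,99.5]))
E
```

```text
spat top c [ 0.479  -0.0895] deg -23.04 n 336 headend 0.08694798919944981 handle w 0.01906104570885947
brush top c [ 0.4664 -0.3091] deg 24.12 n 346 headend 0.08687222746839364 handle w 0.01892422400725778
cupA ((765.6177368164062, 42.4721565246582), 36.22291564941406)
cupB ((732.76220703125, -246.060546875), 62.831634521484375)
comp -0.06 0.0179
comp 0 0.0074
comp 0.06 0.0073
walls x [-0.11660612  0.11871459] y [-0.09960187  0.09957354]
spat side c [ 0.4786 -0.0834] deg -21.71 n 204 headend 0.08351693175195174 handle w 0.019460064246856923
brush side c [ 0.464  -0.3025] deg 25.52 n 170 headend 0.0863984805952021 handle w 0.022192387122305306
cupA ((765.550537109375, 47.751869201660156), 37.70603942871094)
cupB ((734.416259765625, -242.91221618652344), 65.36457061767578)
comp -0.06 0.015
comp 0 0.005
comp 0.06 0.0048
walls x [-0.11958787  0.11536467] y [-0.10189597  0.09915631]
```

```bash
cat >> h.py <<'E'
from scipy.spatial.transform import Rotation as R
def go(pos,deg):
    """shift/turn for TCP to world pos, pointing down with tool x along deg; printed in tool axes, cm/rad"""
    o=monitor.get_obs(); r=R.from_quat(o["tool_rot"])
    t=R.from_euler("z",deg,degrees=True)*R.from_rotvec([np.pi,0,0])
    print("t",round(o["clock"],2),"at",np.round(o["eef_pos"],4),"yaw",np.round(np.degrees(np.arctan2(*r.as_matrix()[[1,0],0])),2),"q",np.round(o["joint_pos"],2),"w",round(o["grip_width"],4))
    print("d cm",np.round(r.inv().apply(np.array(pos)-o["eef_pos"])*100,2),"w",np.round((r.inv()*t).as_rotvec(),3))
E
python3 -c "
from h import *
go([.456,-.311,.10],24.6)"
```

```text
t 0.1 at [ 0.2004 -0.4575  0.2305] yaw 23.65 q [-1.16  0.24  0.    1.34  0.    1.57] w 0.0852
d cm [29.29 -3.14 13.05] w [-0.002 -0.    -0.017]
```

Emit:
arm_command(
  increments=[
    {"dx": 2,"dy": -0.2,"dz": 0.8},
    {"dx": 6,"dy": -0.6,"dz": 2.6},
    {"dx": 10,"dy": -1.1,"dz": 4.4},
    {"dx": 14,"dy": -1.5,"dz": 6.2},
    {"dx": 18,"dy": -1.9,"dz": 8},
    {"dx": 22,"dy": -2.4,"dz": 9.8},
    {"dx": 26,"dy": -2.8,"dz": 11.6,"wz": -0.01},
    {"dx": 28.5,"dy": -3.05,"dz": 12.7,"wz": -0.017},
    {"dx": 29.3,"dy": -3.14,"dz": 13.05,"wz": -0.017},
    {"dx": 29.3,"dy": -3.14,"dz": 13.05,"wz": -0.017},
  ],
)

```text
validation failed for argument at $.in...
```

```bash
python3 -c "
from h import *
go([.456,-.311,.004],24.6)
p,d=shot('top');cv2.imwrite('pics/t1.png',cv2.resize(p[120:320,250:450],None,fx=3,fy=3)[...,::-1])"
```

```text
t 0.1 at [ 0.2004 -0.4575  0.2305] yaw 23.65 q [-1.16  0.24  0.    1.34  0.    1.57] w 0.0852
d cm [29.29 -3.12 22.65] w [-0.002 -0.    -0.017]
```

View pics/t1.png

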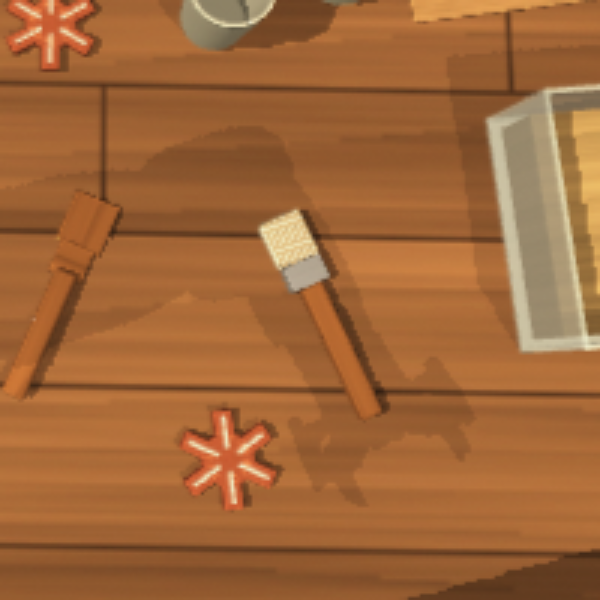

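The move was refused, so the arm has not moved. The picture shows the brush untouched, with its head at crop (290,235). I'll resend with every key filled in.

Emit:
arm_command(
  increments=[
    {"dx": 2,"dy": -0.2,"dz": 0.8,"wx": 0,"wy": 0,"wz": 0,"grip": 8.5},
    {"dx": 6,"dy": -0.6,"dz": 2.6,"wx": 0,"wy": 0,"wz": 0,"grip": 8.5},
    {"dx": 10,"dy": -1.1,"dz": 4.4,"wx": 0,"wy": 0,"wz": 0,"grip": 8.5},
    {"dx": 14,"dy": -1.5,"dz": 6.2,"wx": 0,"wy": 0,"wz": 0,"grip": 8.5},
    {"dx": 18,"dy": -1.9,"dz": 8,"wx": 0,"wy": 0,"wz": 0,"grip": 8.5},
    {"dx": 22,"dy": -2.4,"dz": 9.8,"wx": 0,"wy": 0,"wz": 0,"grip": 8.5},
    {"dx": 26,"dy": -2.8,"dz": 11.6,"wx": 0,"wy": 0,"wz": -0.01,"grip": 8.5},
    {"dx": 28.5,"dy": -3.05,"dz": 12.7,"wx": 0,"wy": 0,"wz": -0.017,"grip": 8.5},
    {"dx": 29.3,"dy": -3.14,"dz": 13.05,"wx": 0,"wy": 0,"wz": -0.017,"grip": 8.5},
    {"dx": 29.3,"dy": -3.14,"dz": 13.05,"wx": 0,"wy": 0,"wz": -0.017,"grip": 8.5},
  ],
)

```text
clock: 1.15
eef_pos: [0.4565, -0.3108, 0.0999]
tool_rot: [0.977, 0.214, -0.001, -0.001]
ft_force: [-0.8, 0.5, 1.0]
grip_width: 0.0852
grasp_force: 0.0
```

```bash
python3 -c "
from h import *
go([.456,-.311,.004],24.6)
p,d=shot('top');cv2.imwrite('pics/t2.png',cv2.resize(p[120:320,250:450],None,fx=3,fy=3)[...,::-1])"
```

```text
t 1.15 at [ 0.4565 -0.3108  0.0999] yaw 24.74 q [-0.6   0.43 -0.07  1.06 -0.    2.11] w 0.0852
d cm [-0.04  0.02  9.59] w [-0.002  0.001  0.002]
```

View pics/t2.png

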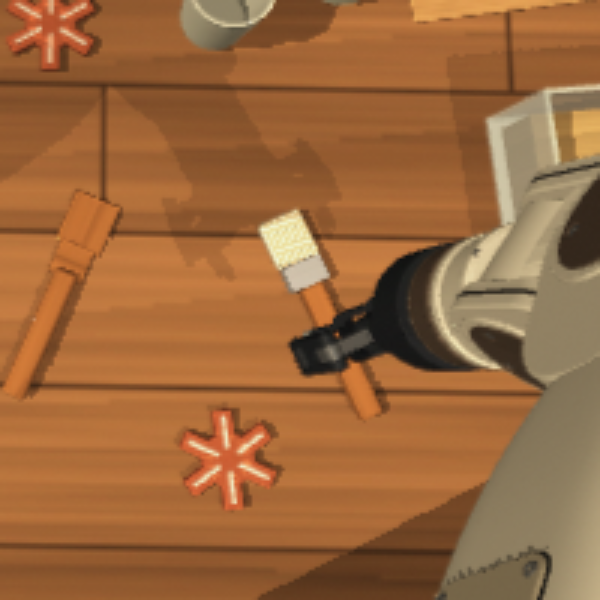

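The gripper is over the brush handle, with the fingers at about crop (320,350). Joint 6 reads 2.11, so it turns the way I assumed. Next I go down and close.

Emit:
arm_command(
  increments=[
    {"dx": 0,"dy": 0,"dz": 2,"wx": 0,"wy": 0,"wz": 0,"grip": 6},
    {"dx": 0,"dy": 0,"dz": 5,"wx": 0,"wy": 0,"wz": 0,"grip": 6},
    {"dx": 0,"dy": 0,"dz": 7.5,"wx": 0,"wy": 0,"wz": 0,"grip": 6},
    {"dx": 0,"dy": 0,"dz": 9,"wx": 0,"wy": 0,"wz": 0,"grip": 6},
    {"dx": 0,"dy": 0,"dz": 9.5,"wx": 0,"wy": 0,"wz": 0,"grip": 6},
    {"dx": 0,"dy": 0,"dz": 9.5,"wx": 0,"wy": 0,"wz": 0,"grip": 3},
    {"dx": 0,"dy": 0,"dz": 9.5,"wx": 0,"wy": 0,"wz": 0,"grip": 1.5},
    {"dx": 0,"dy": 0,"dz": 9.5,"wx": 0,"wy": 0,"wz": 0,"grip": 0.5},
    {"dx": 0,"dy": 0,"dz": 9.5,"wx": 0,"wy": 0,"wz": 0,"grip": 0.5},
    {"dx": 0,"dy": 0,"dz": 9.5,"wx": 0,"wy": 0,"wz": 0,"grip": 0.5},
  ],
)

```text
clock: 2.2
eef_pos: [0.4573, -0.3127, 0.0076]
tool_rot: [0.977, 0.213, 0.001, 0.001]
ft_force: [-0.8, -0.2, 6.2]
grip_width: 0.0181
grasp_force: 60.4
```

Emit:
arm_command(
  increments=[
    {"dx": 0,"dy": 0,"dz": -1,"wx": 0,"wy": 0,"wz": 0,"grip": 0.5},
    {"dx": 0,"dy": 0,"dz": -3,"wx": 0,"wy": 0,"wz": 0,"grip": 0.5},
    {"dx": 0,"dy": 0,"dz": -6,"wx": 0,"wy": 0,"wz": 0,"grip": 0.5},
    {"dx": 0,"dy": 0,"dz": -9,"wx": 0,"wy": 0,"wz": 0,"grip": 0.5},
    {"dx": 0,"dy": 0,"dz": -12,"wx": 0,"wy": 0,"wz": 0,"grip": 0.5},
    {"dx": 0,"dy": 0,"dz": -14,"wx": 0,"wy": 0,"wz": 0,"grip": 0.5},
    {"dx": 0,"dy": 0,"dz": -15,"wx": 0,"wy": 0,"wz": 0,"grip": 0.5},
    {"dx": 0,"dy": 0,"dz": -15,"wx": 0,"wy": 0,"wz": 0,"grip": 0.5},
  ],
)

```text
clock: 3.0
eef_pos: [0.4573, -0.3122, 0.1577]
tool_rot: [0.977, 0.213, 0.001, 0.001]
ft_force: [0.2, 0.1, -0.6]
grip_width: 0.0178
grasp_force: 59.6
```

```bash
cat >> h.py <<'E'
T0=np.array([.5568,.2432]); TH=np.radians(-98.0); TA=np.array([np.cos(TH),np.sin(TH)]); TB=np.array([-TA[1],TA[0]])
def slot(y,x=-.01): return T0+TA*x+TB*y
E
python3 -c "
from h import *
print(slot(.06),slot(0))
go([*slot(.06),.15],-98)"
```

```text
[0.61760782 0.24475229] [0.55819173 0.25310268]
t 3.0 at [ 0.4573 -0.3122  0.1577] yaw 24.64 q [-0.6   0.38  0.01  1.19  0.    2.11] w 0.0178
d cm [ 37.79 -43.94   0.71] w [-0.    -0.004  2.14 ]
```

Emit:
arm_command(
  increments=[
    {"dx": 0.6,"dy": -0.7,"dz": 0,"wx": 0,"wy": 0,"wz": -0.08,"grip": 0.5},
    {"dx": 1.8,"dy": -2.1,"dz": 0,"wx": 0,"wy": 0,"wz": -0.2,"grip": 0.5},
    {"dx": 3,"dy": -3.5,"dz": 0,"wx": 0,"wy": 0,"wz": -0.34,"grip": 0.5},
    {"dx": 4.5,"dy": -5.2,"dz": 0,"wx": 0,"wy": 0,"wz": -0.48,"grip": 0.5},
    {"dx": 6,"dy": -7,"dz": 0,"wx": 0,"wy": 0,"wz": -0.62,"grip": 0.5},
    {"dx": 7.5,"dy": -8.7,"dz": 0,"wx": 0,"wy": 0,"wz": -0.76,"grip": 0.5},
    {"dx": 9,"dy": -10.5,"dz": 0,"wx": 0,"wy": 0,"wz": -0.9,"grip": 0.5},
    {"dx": 10.5,"dy": -12.2,"dz": 0,"wx": 0,"wy": 0,"wz": -1.04,"grip": 0.5},
    {"dx": 12,"dy": -14,"dz": 0,"wx": 0,"wy": 0,"wz": -1.18,"grip": 0.5},
    {"dx": 13.5,"dy": -15.7,"dz": 0,"wx": 0,"wy": 0,"wz": -1.32,"grip": 0.5},
  ],
)

```text
clock: 4.0
eef_pos: [0.5127, -0.1114, 0.154]
tool_rot: [0.639, 0.769, -0.001, -0.002]
ft_force: [0.2, 0.9, -0.4]
grip_width: 0.0181
grasp_force: 59.6
```

```bash
python3 -c "
from h import *
go([*slot(.06),.15],-98)"
```

```text
t 4.0 at [ 0.5127 -0.1114  0.154 ] yaw 100.6 q [-0.21  0.34 -0.07  1.17  0.    1.17] w 0.0181
d cm [33.08 16.86  0.39] w [ 1.000e-03 -5.000e-03 -2.817e+00]
```

Emit:
arm_command(
  increments=[
    {"dx": 1.7,"dy": 0.8,"dz": 0,"wx": 0,"wy": 0,"wz": -0.14,"grip": 0.5},
    {"dx": 3.4,"dy": 1.7,"dz": 0,"wx": 0,"wy": 0,"wz": -0.28,"grip": 0.5},
    {"dx": 5.1,"dy": 2.5,"dz": 0,"wx": 0,"wy": 0,"wz": -0.42,"grip": 0.5},
    {"dx": 6.8,"dy": 3.4,"dz": 0,"wx": 0,"wy": 0,"wz": -0.56,"grip": 0.5},
    {"dx": 8.5,"dy": 4.3,"dz": 0,"wx": 0,"wy": 0,"wz": -0.7,"grip": 0.5},
    {"dx": 10.2,"dy": 5.2,"dz": 0,"wx": 0,"wy": 0,"wz": -0.84,"grip": 0.5},
    {"dx": 12,"dy": 6.1,"dz": 0,"wx": 0,"wy": 0,"wz": -0.98,"grip": 0.5},
    {"dx": 13.8,"dy": 7,"dz": 0,"wx": 0,"wy": 0,"wz": -1.12,"grip": 0.5},
    {"dx": 15.6,"dy": 7.9,"dz": 0,"wx": 0,"wy": 0,"wz": -1.26,"grip": 0.5},
    {"dx": 17.4,"dy": 8.8,"dz": 0,"wx": 0,"wy": 0,"wz": -1.4,"grip": 0.5},
  ],
)

```text
clock: 5.0
eef_pos: [0.5683, 0.0749, 0.1538]
tool_rot: [-0.007, 1.0, -0.0, -0.002]
ft_force: [0.9, -1.5, -0.8]
grip_width: 0.0177
grasp_force: 59.6
```

```bash
python3 -c "
from h import *
go([*slot(.06),.15],-98)"
```

```text
t 5.0 at [0.5683 0.0749 0.1538] yaw -179.19 q [0.13 0.43 0.07 1.21 0.   0.12] w 0.0177
d cm [-5.17 16.91  0.35] w [ 0.002 -0.003 -1.417]
```

Emit:
arm_command(
  increments=[
    {"dx": -0.6,"dy": 2.0,"dz": 0,"wx": 0,"wy": 0,"wz": -0.14,"grip": 0.5},
    {"dx": -1.2,"dy": 4.0,"dz": 0,"wx": 0,"wy": 0,"wz": -0.28,"grip": 0.5},
    {"dx": -1.9,"dy": 6.2,"dz": 0,"wx": 0,"wy": 0,"wz": -0.42,"grip": 0.5},
    {"dx": -2.6,"dy": 8.4,"dz": 0,"wx": 0,"wy": 0,"wz": -0.56,"grip": 0.5},
    {"dx": -3.2,"dy": 10.5,"dz": 0,"wx": 0,"wy": 0,"wz": -0.7,"grip": 0.5},
    {"dx": -3.8,"dy": 12.6,"dz": 0,"wx": 0,"wy": 0,"wz": -0.84,"grip": 0.5},
    {"dx": -4.4,"dy": 14.5,"dz": 0,"wx": 0,"wy": 0,"wz": -0.98,"grip": 0.5},
    {"dx": -4.9,"dy": 16,"dz": 0,"wx": 0,"wy": 0,"wz": -1.12,"grip": 0.5},
    {"dx": -5.2,"dy": 16.9,"dz": 0.3,"wx": 0,"wy": 0,"wz": -1.26,"grip": 0.5},
    {"dx": -5.2,"dy": 16.9,"dz": 0.3,"wx": 0,"wy": 0,"wz": -1.39,"grip": 0.5},
  ],
)

```text
clock: 6.0
eef_pos: [0.6188, 0.2448, 0.1497]
tool_rot: [-0.646, 0.763, 0.001, -0.002]
ft_force: [0.5, -0.2, -0.3]
grip_width: 0.0176
grasp_force: 59.6
```

```bash
python3 -c "
from h import *
go([*slot(.06),.06],-98)"
```

```text
t 6.0 at [0.6188 0.2448 0.1497] yaw -99.46 q [ 0.38  0.62  0.37  1.33  0.   -1.03] w 0.0176
d cm [0.01 0.08 8.97] w [ 0.004 -0.002 -0.025]
```

Emit:
arm_command(
  increments=[
    {"dx": 0,"dy": 0,"dz": 1.5,"wx": 0,"wy": 0,"wz": -0.02,"grip": 0.5},
    {"dx": 0,"dy": 0,"dz": 4,"wx": 0,"wy": 0,"wz": -0.02,"grip": 0.5},
    {"dx": 0,"dy": 0,"dz": 6.5,"wx": 0,"wy": 0,"wz": -0.02,"grip": 0.5},
    {"dx": 0,"dy": 0,"dz": 8.5,"wx": 0,"wy": 0,"wz": -0.02,"grip": 0.5},
    {"dx": 0,"dy": 0,"dz": 9,"wx": 0,"wy": 0,"wz": -0.02,"grip": 0.5},
    {"dx": 0,"dy": 0,"dz": 9,"wx": 0,"wy": 0,"wz": -0.02,"grip": 0.5},
  ],
)

```text
clock: 6.6
eef_pos: [0.6183, 0.243, 0.0604]
tool_rot: [-0.651, 0.759, 0.001, -0.002]
ft_force: [-0.1, -0.5, -0.0]
grip_width: 0.018
grasp_force: 59.6
```

```bash
python3 -c "
from h import *
go([*slot(.06),.016],-98)
a,d=shot('top');b,e=shot('side')
np.savez('g1.npz',top=d,side=e,pt=a,ps=b)
im=np.hstack([cv2.resize(a[110:250,60:220],(400,350)),cv2.resize(b[190:330,80:240],(400,350))]);cv2.imwrite('pics/g1.png',im[...,::-1])
for n,dd in(('top',d),('side',e)):
    P=world(n,dd);D=P[...,:2]-T0;x=D@TA;y=D@TB-.06
    for lo,hi in((-.11,-.06),(-.06,-.03),(.02,.045),(.05,.075),(.06,.12)):
        M=(x>lo)&(x<hi)&(abs(y)<.035)&(P[...,2]>.042)&(P[...,2]<.075)
        if M.sum()>3: print(n,lo,M.sum(),'y',np.percentile(y[M],[3,97]).round(4),'x',np.percentile(x[M],[1,99]).round(4),'z',np.median(P[...,2][M]).round(4))
"
```

```text
t 6.6 at [0.6183 0.243  0.0604] yaw -98.74 q [ 0.37  0.68  0.24  1.13  0.   -1.04] w 0.018
d cm [-0.17  0.07  4.44] w [ 0.004 -0.002 -0.013]
top 0.02 135 y [-0.0168  0.0149] x [0.0206 0.0446] z 0.0685
top 0.05 165 y [-0.0189  0.0168] x [0.0502 0.0745] z 0.066
top 0.06 217 y [-0.019   0.0163] x [0.0604 0.0907] z 0.0657
side -0.11 120 y [-0.0093  0.0095] x [-0.093  -0.0606] z 0.067
side -0.06 104 y [-0.0098  0.0087] x [-0.06   -0.0304] z 0.0673
side 0.02 119 y [-0.0178  0.0148] x [0.0209 0.0448] z 0.0675
side 0.05 119 y [-0.0198  0.0167] x [0.0506 0.0744] z 0.0647
side 0.06 121 y [-0.0199  0.0171] x [0.0602 0.0854] z 0.0647
```

View pics/g1.png

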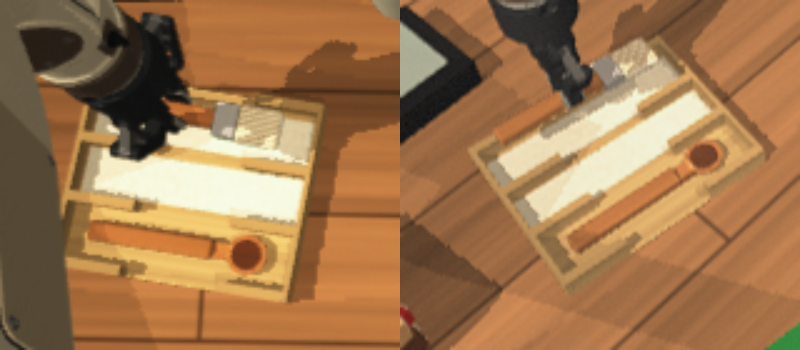

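The brush hangs level and centred over the far compartment, with its head towards the spoon's head end. The head is at crop (260,125) in the top half and (635,65) in the side half. I'll lower it gently and release.

Emit:
arm_command(
  increments=[
    {"dx": -0.05,"dy": 0.1,"dz": 1,"wx": 0,"wy": 0,"wz": -0.01,"grip": 0.5},
    {"dx": -0.1,"dy": 0.1,"dz": 2.2,"wx": 0,"wy": 0,"wz": -0.01,"grip": 0.5},
    {"dx": -0.1,"dy": 0.1,"dz": 3.2,"wx": 0,"wy": 0,"wz": -0.01,"grip": 0.5},
    {"dx": -0.1,"dy": 0.1,"dz": 4,"wx": 0,"wy": 0,"wz": -0.01,"grip": 0.5},
    {"dx": -0.1,"dy": 0.1,"dz": 4.4,"wx": 0,"wy": 0,"wz": -0.01,"grip": 0.5},
    {"dx": -0.1,"dy": 0.1,"dz": 4.6,"wx": 0,"wy": 0,"wz": -0.01,"grip": 0.5},
    {"dx": -0.1,"dy": 0.1,"dz": 4.7,"wx": 0,"wy": 0,"wz": -0.01,"grip": 0.5},
    {"dx": -0.1,"dy": 0.1,"dz": 4.7,"wx": 0,"wy": 0,"wz": -0.01,"grip": 0.5},
  ],
)

```text
clock: 7.5
eef_pos: [0.6193, 0.2448, 0.016]
tool_rot: [-0.655, 0.756, -0.0, 0.0]
ft_force: [-0.4, 0.2, -0.9]
grip_width: 0.0179
grasp_force: 59.6
```

Emit:
arm_command(
  increments=[
    {"dx": 0,"dy": 0,"dz": 0.1,"wx": 0,"wy": 0,"wz": 0,"grip": 0.5},
    {"dx": 0,"dy": 0,"dz": 0.2,"wx": 0,"wy": 0,"wz": 0,"grip": 0.5},
    {"dx": 0,"dy": 0,"dz": 0.2,"wx": 0,"wy": 0,"wz": 0,"grip": 0.5},
  ],
)

```text
clock: 7.8
eef_pos: [0.6191, 0.2447, 0.0139]
tool_rot: [-0.655, 0.756, -0.0, 0.0]
ft_force: [0.4, -0.1, -0.4]
grip_width: 0.0178
grasp_force: 59.6
```

Emit:
arm_command(
  increments=[
    {"dx": 0,"dy": 0,"dz": 0.1,"wx": 0,"wy": 0,"wz": 0,"grip": 0.5},
    {"dx": 0,"dy": 0,"dz": 0.1,"wx": 0,"wy": 0,"wz": 0,"grip": 0.5},
    {"dx": 0,"dy": 0,"dz": 0.1,"wx": 0,"wy": 0,"wz": 0,"grip": 2.5},
    {"dx": 0,"dy": 0,"dz": 0.1,"wx": 0,"wy": 0,"wz": 0,"grip": 3.6},
    {"dx": 0,"dy": 0,"dz": 0.1,"wx": 0,"wy": 0,"wz": 0,"grip": 3.6},
    {"dx": 0,"dy": 0,"dz": 0.1,"wx": 0,"wy": 0,"wz": 0,"grip": 3.6},
  ],
)

```text
clock: 8.4
eef_pos: [0.619, 0.2447, 0.0126]
tool_rot: [-0.655, 0.756, 0.0, -0.0]
ft_force: [-0.8, -0.0, -0.6]
grip_width: 0.036
grasp_force: 0.0
```

Released. Now I lift, and on the way up work out the way to the spatula.

Emit:
arm_command(
  increments=[
    {"dx": 0,"dy": 0,"dz": -0.6,"wx": 0,"wy": 0,"wz": 0,"grip": 3.6},
    {"dx": 0,"dy": 0,"dz": -2,"wx": 0,"wy": 0,"wz": 0,"grip": 3.6},
    {"dx": 0,"dy": 0,"dz": -5,"wx": 0,"wy": 0,"wz": 0,"grip": 3.6},
    {"dx": 0,"dy": 0,"dz": -8,"wx": 0,"wy": 0,"wz": 0,"grip": 5},
    {"dx": 0,"dy": 0,"dz": -11,"wx": 0,"wy": 0,"wz": 0,"grip": 6.5},
    {"dx": 0,"dy": 0,"dz": -13,"wx": 0,"wy": 0,"wz": 0,"grip": 6.5},
    {"dx": 0,"dy": 0,"dz": -13.7,"wx": 0,"wy": 0,"wz": 0,"grip": 6.5},
  ],
)

```text
clock: 9.1
eef_pos: [0.6209, 0.2455, 0.1547]
tool_rot: [-0.655, 0.756, -0.001, 0.003]
ft_force: [0.2, 0.1, 0.3]
grip_width: 0.0656
grasp_force: 0.0
```

```bash
python3 -c "
from h import *
c=np.array([.4788,-.0868]);A=np.radians(-22.5);a=np.array([np.cos(A),np.sin(A)])
print(c-.01*a)
go([*(c-.01*a),.10],-22.5)"
```

```text
[ 0.4695612  -0.08297317]
t 9.1 at [0.6209 0.2455 0.1547] yaw -98.17 q [ 0.38  0.61  0.37  1.32  0.   -1.05] w 0.0656
d cm [34.68 10.35  5.28] w [-8.000e-03 -1.000e-03 -1.321e+00]
```

Emit:
arm_command(
  increments=[
    {"dx": 2,"dy": 0.6,"dz": 0,"wx": 0,"wy": 0,"wz": -0.1,"grip": 6.5},
    {"dx": 5,"dy": 1.5,"dz": 0,"wx": 0,"wy": 0,"wz": -0.24,"grip": 6.5},
    {"dx": 9,"dy": 2.7,"dz": 0.5,"wx": 0,"wy": 0,"wz": -0.38,"grip": 6.5},
    {"dx": 13,"dy": 3.9,"dz": 1,"wx": 0,"wy": 0,"wz": -0.52,"grip": 6.5},
    {"dx": 17,"dy": 5.1,"dz": 1.5,"wx": 0,"wy": 0,"wz": -0.66,"grip": 6.5},
    {"dx": 21,"dy": 6.3,"dz": 2,"wx": 0,"wy": 0,"wz": -0.8,"grip": 6.5},
    {"dx": 25,"dy": 7.5,"dz": 3,"wx": 0,"wy": 0,"wz": -0.94,"grip": 6.5},
    {"dx": 29,"dy": 8.7,"dz": 4,"wx": 0,"wy": 0,"wz": -1.08,"grip": 6.5},
    {"dx": 33,"dy": 9.9,"dz": 5,"wx": 0,"wy": 0,"wz": -1.22,"grip": 6.5},
    {"dx": 34.7,"dy": 10.35,"dz": 5.3,"wx": 0,"wy": 0,"wz": -1.321,"grip": 6.5},
  ],
)

```text
clock: 10.1
eef_pos: [0.4642, -0.0863, 0.0956]
tool_rot: [0.981, -0.194, -0.002, 0.0]
ft_force: [0.1, -0.4, -0.5]
grip_width: 0.0647
grasp_force: 0.0
```

```bash
python3 -c "
from h import *
go([.4696,-.083,.007],-22.5)
a,d=shot('top');b,e=shot('side')
im=np.hstack([cv2.resize(a[110:270,80:300],(440,320)),cv2.resize(b[150:310,100:320],(440,320))])[:,:];im=cv2.resize(im,(800,291));cv2.imwrite('pics/s1.png',im[...,::-1])
for n,dd in(('top',d),('side',e)):
    P=world(n,dd);D=P[...,:2]-T0;x=D@TA;y=D@TB-.06
    for lo,hi in((-.09,-.06),(-.04,.02),(.03,.045),(.055,.08),(.06,.105)):
        M=(x>lo)&(x<hi)&(abs(y)<.022)&(P[...,2]>.0125)&(P[...,2]<.04)
        if M.sum()>3: print(n,lo,M.sum(),'y',np.percentile(y[M],[3,97]).round(4),'x',np.percentile(x[M],[1,99]).round(4),'z',np.median(P[...,2][M]).round(4))
"
```

```text
t 10.1 at [ 0.4642 -0.0863  0.0956] yaw -22.39 q [-0.18  0.3  -0.3   0.98 -0.   -2.93] w 0.0647
d cm [ 0.41 -0.53  8.86] w [0.002 0.003 0.002]
top -0.09 97 y [-0.0079  0.0111] x [-0.0894 -0.06  ] z 0.0219
top -0.04 192 y [-0.0084  0.0102] x [-0.0385  0.0185] z 0.0215
top 0.03 84 y [-0.0158  0.0165] x [0.0303 0.0448] z 0.0222
top 0.055 147 y [-0.0176  0.0175] x [0.0554 0.0794] z 0.0191
top 0.06 179 y [-0.0174  0.0178] x [0.0606 0.0887] z 0.019
side -0.09 90 y [-0.0102  0.0093] x [-0.0898 -0.0606] z 0.0186
side -0.04 157 y [-0.0107  0.0083] x [-0.0387  0.019 ] z 0.0192
side 0.03 60 y [-0.0174  0.0143] x [0.0305 0.0444] z 0.0191
side 0.055 101 y [-0.0189  0.0146] x [0.0555 0.0797] z 0.0171
side 0.06 94 y [-0.019   0.0149] x [0.0605 0.0841] z 0.017
```

View pics/s1.png

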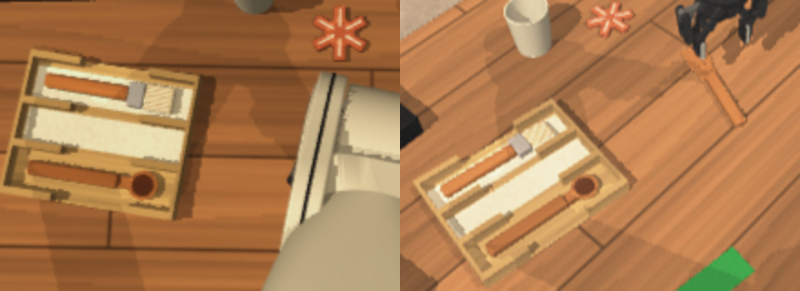

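The brush lies flat in the far compartment, top crop (110,88), with the spoon undisturbed. I'll let the arm settle before the spatula.

Emit:
arm_command(
  increments=[
    {"dx": 0,"dy": 0,"dz": 1,"wx": 0,"wy": 0,"wz": 0,"grip": 6.5},
    {"dx": 0,"dy": 0,"dz": 2,"wx": 0,"wy": 0,"wz": 0,"grip": 6},
    {"dx": 0,"dy": 0,"dz": 2,"wx": 0,"wy": 0,"wz": 0,"grip": 6},
  ],
)

```text
clock: 10.5
eef_pos: [0.4664, -0.0828, 0.075]
tool_rot: [0.981, -0.194, -0.002, -0.0]
ft_force: [0.2, -0.4, 0.3]
grip_width: 0.0597
grasp_force: 0.0
```

```bash
python3 -c "
from h import *
go([.4696,-.083,.0076],-22.5)"
```

```text
t 10.5 at [ 0.4664 -0.0828  0.075 ] yaw -22.42 q [-0.18  0.32 -0.32  0.93  0.   -2.93] w 0.0597
d cm [ 0.32 -0.11  6.74] w [0.001 0.003 0.001]
```

Emit:
arm_command(
  increments=[
    {"dx": 0.2,"dy": 0,"dz": 2,"wx": 0,"wy": 0,"wz": 0,"grip": 6},
    {"dx": 0.3,"dy": -0.1,"dz": 4,"wx": 0,"wy": 0,"wz": 0,"grip": 6},
    {"dx": 0.3,"dy": -0.1,"dz": 5.7,"wx": 0,"wy": 0,"wz": 0,"grip": 6},
    {"dx": 0.3,"dy": -0.1,"dz": 6.5,"wx": 0,"wy": 0,"wz": 0,"grip": 6},
    {"dx": 0.3,"dy": -0.1,"dz": 6.8,"wx": 0,"wy": 0,"wz": 0,"grip": 6},
    {"dx": 0.3,"dy": -0.1,"dz": 6.8,"wx": 0,"wy": 0,"wz": 0,"grip": 3},
    {"dx": 0.3,"dy": -0.1,"dz": 6.8,"wx": 0,"wy": 0,"wz": 0,"grip": 1.5},
    {"dx": 0.3,"dy": -0.1,"dz": 6.8,"wx": 0,"wy": 0,"wz": 0,"grip": 0.5},
    {"dx": 0.3,"dy": -0.1,"dz": 6.8,"wx": 0,"wy": 0,"wz": 0,"grip": 0.5},
    {"dx": 0.3,"dy": -0.1,"dz": 6.8,"wx": 0,"wy": 0,"wz": 0,"grip": 0.5},
  ],
)

```text
clock: 11.5
eef_pos: [0.4713, -0.0844, 0.0099]
tool_rot: [0.981, -0.195, 0.001, -0.0]
ft_force: [-1.9, 1.6, 5.5]
grip_width: 0.018
grasp_force: 59.1
```

Emit:
arm_command(
  increments=[
    {"dx": 0,"dy": 0,"dz": -1,"wx": 0,"wy": 0,"wz": 0,"grip": 0.5},
    {"dx": 0,"dy": 0,"dz": -3,"wx": 0,"wy": 0,"wz": 0,"grip": 0.5},
    {"dx": 0,"dy": 0,"dz": -6,"wx": 0,"wy": 0,"wz": 0,"grip": 0.5},
    {"dx": 0,"dy": 0,"dz": -9,"wx": 0,"wy": 0,"wz": 0,"grip": 0.5},
    {"dx": 0,"dy": 0,"dz": -12,"wx": 0,"wy": 0,"wz": 0,"grip": 0.5},
    {"dx": 0,"dy": 0,"dz": -14,"wx": 0,"wy": 0,"wz": 0,"grip": 0.5},
    {"dx": 0,"dy": 0,"dz": -15,"wx": 0,"wy": 0,"wz": 0,"grip": 0.5},
    {"dx": 0,"dy": 0,"dz": -15,"wx": 0,"wy": 0,"wz": 0,"grip": 0.5},
  ],
)

```text
clock: 12.3
eef_pos: [0.4714, -0.0845, 0.1603]
tool_rot: [0.981, -0.195, 0.002, 0.0]
ft_force: [0.0, 0.0, -0.3]
grip_width: 0.0176
grasp_force: 58.7
```

```bash
python3 -c "
from h import *
go([*slot(0),.15],-98)"
```

```text
t 12.3 at [ 0.4714 -0.0845  0.1603] yaw -22.49 q [-0.18  0.24 -0.18  1.14 -0.   -2.93] w 0.0176
d cm [ -4.89 -34.51   1.04] w [-0.003 -0.002  1.318]
```

Emit:
arm_command(
  increments=[
    {"dx": -0.2,"dy": -1.7,"dz": 0,"wx": 0,"wy": 0,"wz": 0.08,"grip": 0.5},
    {"dx": -0.7,"dy": -5,"dz": 0,"wx": 0,"wy": 0,"wz": 0.22,"grip": 0.5},
    {"dx": -1.3,"dy": -9,"dz": 0,"wx": 0,"wy": 0,"wz": 0.36,"grip": 0.5},
    {"dx": -1.8,"dy": -13,"dz": 0,"wx": 0,"wy": 0,"wz": 0.5,"grip": 0.5},
    {"dx": -2.4,"dy": -17,"dz": 0,"wx": 0,"wy": 0,"wz": 0.64,"grip": 0.5},
    {"dx": -3,"dy": -21,"dz": 0.2,"wx": 0,"wy": 0,"wz": 0.78,"grip": 0.5},
    {"dx": -3.5,"dy": -25,"dz": 0.4,"wx": 0,"wy": 0,"wz": 0.92,"grip": 0.5},
    {"dx": -4.1,"dy": -29,"dz": 0.7,"wx": 0,"wy": 0,"wz": 1.06,"grip": 0.5},
    {"dx": -4.6,"dy": -32.5,"dz": 1,"wx": 0,"wy": 0,"wz": 1.2,"grip": 0.5},
    {"dx": -4.9,"dy": -34.5,"dz": 1,"wx": 0,"wy": 0,"wz": 1.318,"grip": 0.5},
  ],
)

```text
clock: 13.3
eef_pos: [0.5561, 0.2556, 0.1458]
tool_rot: [-0.655, 0.756, 0.001, -0.002]
ft_force: [-0.5, -0.3, -0.5]
grip_width: 0.0176
grasp_force: 58.8
```

Emit:
arm_command(
  increments=[
    {"dx": 0,"dy": 0,"dz": 1,"wx": 0,"wy": 0,"wz": 0,"grip": 0.5},
    {"dx": 0,"dy": 0,"dz": 3,"wx": 0,"wy": 0,"wz": 0,"grip": 0.5},
    {"dx": 0,"dy": 0,"dz": 6,"wx": 0,"wy": 0,"wz": 0,"grip": 0.5},
    {"dx": 0,"dy": 0,"dz": 8,"wx": 0,"wy": 0,"wz": 0,"grip": 0.5},
    {"dx": 0,"dy": 0,"dz": 8.8,"wx": 0,"wy": 0,"wz": 0,"grip": 0.5},
    {"dx": 0,"dy": 0,"dz": 8.8,"wx": 0,"wy": 0,"wz": 0,"grip": 0.5},
    {"dx": 0,"dy": 0,"dz": 8.8,"wx": 0,"wy": 0,"wz": 0,"grip": 0.5},
  ],
)

```text
clock: 14.0
eef_pos: [0.5574, 0.2528, 0.0611]
tool_rot: [-0.656, 0.755, -0.0, 0.0]
ft_force: [-0.0, -0.2, -0.0]
grip_width: 0.0175
grasp_force: 58.8
```

```bash
python3 -c "
from h import *
go([*slot(0),.017],-98)
a,d=shot('top');b,e=shot('side')
im=np.hstack([cv2.resize(a[110:250,60:220],(400,350)),cv2.resize(b[190:330,80:240],(400,350))]);cv2.imwrite('pics/g2.png',im[...,::-1])
for n,dd in(('top',d),('side',e)):
    P=world(n,dd);D=P[...,:2]-T0;x=D@TA;y=D@TB
    for lo,hi in((-.12,-.06),(-.06,-.03),(.02,.04),(.05,.075),(.06,.12)):
        M=(x>lo)&(x<hi)&(abs(y)<.035)&(P[...,2]>.042)&(P[...,2]<.08)
        if M.sum()>3: print(n,lo,M.sum(),'y',np.percentile(y[M],[3,97]).round(4),'x',np.percentile(x[M],[1,99]).round(4),'z',np.median(P[...,2][M]).round(4))
"
```

```text
t 14.0 at [0.5574 0.2528 0.0611] yaw -98.0 q [ 0.43  0.58  0.05  1.05 -0.   -1.01] w 0.0175
d cm [-0.04 -0.07  4.41] w [-0.  0. -0.]
top 0.02 110 y [-0.0153  0.0123] x [0.0203 0.0393] z 0.0582
top 0.05 177 y [-0.0205  0.0173] x [0.0504 0.0748] z 0.0572
top 0.06 203 y [-0.0203  0.0167] x [0.0604 0.0883] z 0.0573
side -0.12 134 y [-0.0121  0.0078] x [-0.095  -0.0604] z 0.0643
side -0.06 110 y [-0.0122  0.0067] x [-0.0595 -0.0303] z 0.0646
side 0.02 75 y [-0.0162  0.0114] x [0.0205 0.0393] z 0.0563
side 0.05 124 y [-0.0218  0.0153] x [0.0507 0.0745] z 0.0555
side 0.06 122 y [-0.022   0.0159] x [0.0605 0.0844] z 0.0554
```

View pics/g2.png

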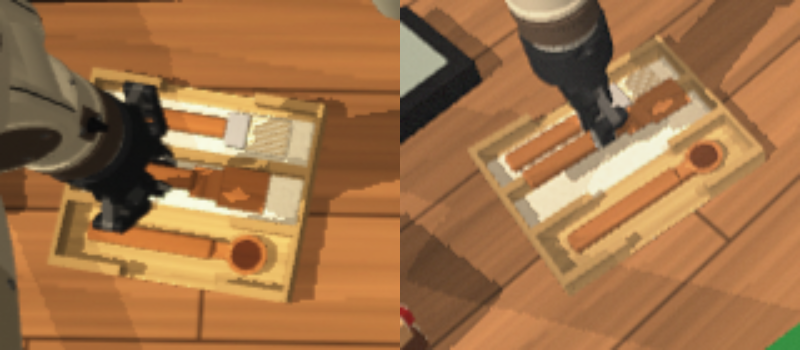

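The spatula hangs level over the middle compartment, blade towards the spoon's head end, at crop (240,190) and (660,105). It sits about 2 mm off centre, so I'll correct that on the way down.

Emit:
arm_command(
  increments=[
    {"dx": 0,"dy": -0.2,"dz": 0.8,"wx": 0,"wy": 0,"wz": 0,"grip": 0.5},
    {"dx": 0,"dy": -0.2,"dz": 2,"wx": 0,"wy": 0,"wz": 0,"grip": 0.5},
    {"dx": 0,"dy": -0.2,"dz": 3,"wx": 0,"wy": 0,"wz": 0,"grip": 0.5},
    {"dx": 0,"dy": -0.2,"dz": 3.8,"wx": 0,"wy": 0,"wz": 0,"grip": 0.5},
    {"dx": 0,"dy": -0.2,"dz": 4.2,"wx": 0,"wy": 0,"wz": 0,"grip": 0.5},
    {"dx": 0,"dy": -0.2,"dz": 4.4,"wx": 0,"wy": 0,"wz": 0,"grip": 0.5},
    {"dx": 0,"dy": -0.2,"dz": 4.5,"wx": 0,"wy": 0,"wz": 0,"grip": 0.5},
    {"dx": 0,"dy": -0.2,"dz": 4.5,"wx": 0,"wy": 0,"wz": 0,"grip": 0.5},
    {"dx": 0,"dy": -0.2,"dz": 4.5,"wx": 0,"wy": 0,"wz": 0,"grip": 0.5},
  ],
)

```text
clock: 15.0
eef_pos: [0.5596, 0.2532, 0.0162]
tool_rot: [-0.656, 0.755, -0.0, 0.001]
ft_force: [0.2, -0.2, 0.0]
grip_width: 0.0178
grasp_force: 58.8
```

Emit:
arm_command(
  increments=[
    {"dx": 0,"dy": 0,"dz": 0.05,"wx": 0,"wy": 0,"wz": 0,"grip": 0.5},
    {"dx": 0,"dy": 0,"dz": 0.05,"wx": 0,"wy": 0,"wz": 0,"grip": 2.5},
    {"dx": 0,"dy": 0,"dz": 0.05,"wx": 0,"wy": 0,"wz": 0,"grip": 3.6},
    {"dx": 0,"dy": 0,"dz": 0.05,"wx": 0,"wy": 0,"wz": 0,"grip": 3.6},
    {"dx": 0,"dy": 0,"dz": -0.6,"wx": 0,"wy": 0,"wz": 0,"grip": 3.6},
    {"dx": 0,"dy": 0,"dz": -2,"wx": 0,"wy": 0,"wz": 0,"grip": 3.6},
    {"dx": 0,"dy": 0,"dz": -5,"wx": 0,"wy": 0,"wz": 0,"grip": 3.6},
    {"dx": 0,"dy": 0,"dz": -8,"wx": 0,"wy": 0,"wz": 0,"grip": 3.6},
    {"dx": 0,"dy": 0,"dz": -11,"wx": 0,"wy": 0,"wz": 0,"grip": 3.6},
    {"dx": 0,"dy": 0,"dz": -14,"wx": 0,"wy": 0,"wz": 0,"grip": 3.6},
  ],
)

```text
clock: 16.0
eef_pos: [0.5593, 0.2531, 0.1586]
tool_rot: [-0.656, 0.755, -0.0, 0.001]
ft_force: [0.4, -0.1, 0.1]
grip_width: 0.0359
grasp_force: 0.0
```

Emit:
arm_command(
  increments=[
    {"dx": 3,"dy": 1,"dz": 0,"wx": 0,"wy": 0,"wz": 0,"grip": 3.6},
    {"dx": 7,"dy": 3,"dz": 0,"wx": 0,"wy": 0,"wz": 0,"grip": 3.6},
    {"dx": 11,"dy": 4,"dz": 0,"wx": 0,"wy": 0,"wz": 0,"grip": 3.6},
    {"dx": 15,"dy": 6,"dz": 0,"wx": 0,"wy": 0,"wz": 0,"grip": 3.6},
    {"dx": 19,"dy": 7,"dz": 0,"wx": 0,"wy": 0,"wz": 0,"grip": 3.6},
    {"dx": 23,"dy": 8,"dz": 0,"wx": 0,"wy": 0,"wz": 0,"grip": 3.6},
    {"dx": 25,"dy": 9,"dz": 0,"wx": 0,"wy": 0,"wz": 0,"grip": 3.6},
    {"dx": 25,"dy": 9,"dz": 0,"wx": 0,"wy": 0,"wz": 0,"grip": 3.6},
    {"dx": 25,"dy": 9,"dz": 0,"wx": 0,"wy": 0,"wz": 0,"grip": 3.6},
  ],
)

```text
clock: 16.9
eef_pos: [0.436, 0.0178, 0.1571]
tool_rot: [-0.656, 0.755, -0.001, 0.001]
ft_force: [0.3, 0.5, -0.4]
grip_width: 0.0364
grasp_force: 0.0
```

```bash
python3 -c "
from h import *
a,d=shot('top');b,e=shot('side')
im=np.hstack([cv2.resize(a[110:250,60:220],(400,350)),cv2.resize(b[190:330,80:240],(400,350))]);cv2.imwrite('pics/g3.png',im[...,::-1])
o=monitor.get_obs();print(o['clock'],o['eef_pos'],np.abs(o['joint_vel']).max())
for n,dd in(('top',d),('side',e)):
    P=world(n,dd);D=P[...,:2]-T0;x=D@TA
    for c in(0,.06):
        y=D@TB-c
        M=(x>-.1)&(x<0.01)&(abs(y)<.02)&(P[...,2]>.0135)&(P[...,2]<.04)
        l=cv2.fitLine(np.stack([x[M],y[M]],-1).astype(np.float32),cv2.DIST_HUBER,0,.001,.001).ravel()
        print(n,c,'slope',l[1]/l[0],'y0',l[3]-l[2]*l[1]/l[0],'x end',np.percentile(x[M],1),'z',np.median(P[...,2][M]))
"
```

```text
17.0 [0.43625157 0.01860907 0.15658792] 0.012164867711284829
top 0 slope 0.019116169 y0 0.0023547006 x end -0.08938270868813203 z 0.02161298274648782
top 0.06 slope -0.011513498 y0 0.00027427767 x end -0.08897897425037718 z 0.02182643897328268
side 0 slope -0.015614376 y0 -0.0030731258 x end -0.09450368027375457 z 0.01923589142889881
side 0.06 slope -0.008249566 y0 -0.0029261727 x end -0.09300227540107259 z 0.01939737425984267
```

View pics/g3.png

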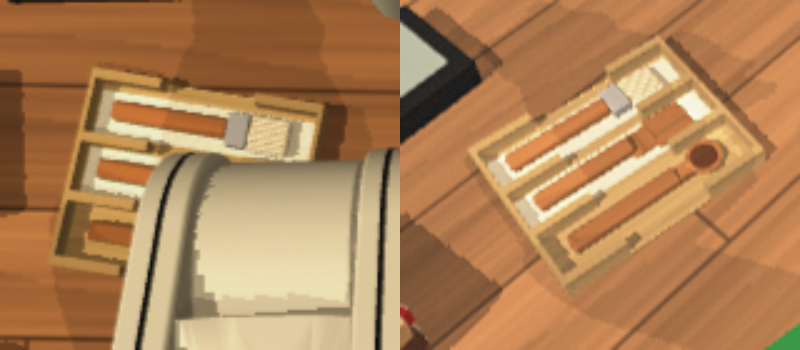

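Both tools lie flat in their compartments, heads towards the spoon's head end at the right: brush head (640,85) and blade (665,130) in the side crop. They are centred within about 4 mm, the arm is clear and the spoon hasn't moved. Handing in.

```bash
python3 -c "
from h import *
print(job.job_done())"
```

```text
the job is handed in; nothing more can be done
None
```

The brush and the spatula each lie flat in a compartment of their own, heads the same way as the spoon's; I handed the job in at about 17 s, and no verdict was returned.

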